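Back the slide feeder off one notch

TASK

Back the slide feeder's ratchet wheel off by exactly one notch: with a fingertip push the pawl's thumb bar over until the pawl lifts out of the teeth and stays thrown back, then push the wheel clockwise (seen from above) one tooth by one of its pegs, and tip the pawl forward again so that it drops fully down into the next notch. Only push with the fingertips, gently: grip nothing, and leave the jar, bottle and slide box beside it where they stand.

Things in the scene. Friction and masses are not known exactly. Their poses are not given: they have to be found in the camera images.
- feeder: The slide feeder, fixed to the bench: white base plate 220 x 250 x 12 mm (x -130 to 90, y -125 to 125) carrying a flat aluminium wheel, 200 mm in diameter, on an upright axis. Origin on the bench under the axis; z up. In its frame the pawl lies over the wheel's -x edge (towards the robot, give or take the yaw), pivot on the +y side, nose on the -y side.
- wheel (a joint): Turn of the wheel, rad, growing backward = clockwise from above. One notch = 0.628. Pawl down in its first notch: -0.2 to 0 (play; at 0 a tooth face meets the nose, which blocks backward turning); in the next notch: 0.43 to 0.63. If the nose lands on a tooth's sloping back (0.15 to 0.43), pushing on backward lets it slide into that notch. Drag 0.15 N m; it stays where left.
- pawl (a joint): Lift of the pawl about its level pivot, rad: 0 = nose fully down in a notch, 1.3 = thrown back against its stop. The pawl (0.2 kg, no spring) tips over by its own weight: above about 0.65 it falls back to 1.3 and stays there, below that it falls down to 0.
- pivot (a point): Pivot of the pawl, 78 mm above the bench, 110 mm from the wheel's axis; its pin lies along the feeder's x. It does not move. A steel stop pin 83 mm tall stands 48 mm from it in the feeder's +y, and a bracket post 92 mm tall beside it in -x (near face 18 mm off).
- thumb_bar (a point): Centre of the pawl's thumb bar: level dark steel bar, 14 mm in diameter, 40 mm long along the feeder's x, on a 14 x 10 mm stem 60 mm from the pivot. Pawl down: straight above the pivot, 138 mm above the bench; pushing it in the feeder's +y (away from the nose) lifts the pawl. Thrown back: 58 mm from the pivot in +y, 94 mm above the bench.
- nose (a point): Middle of the underside of the pawl's nose (10 mm along y, 14 wide) at the end of its arm (12 wide, 10 thick, 70 long). Pawl down: arm level from the pivot to the feeder's -y, nose centre 65 mm from the pivot and 53 mm above the bench. Thrown back: arm nearly upright over the pivot, leaning 15 degrees to -y, end 146 mm above the bench; push it to -y to tip it down.
- hub (a point): Centre of the wheel's top face, on its axis, 52 mm above the bench; does not move. A hub 36 mm in diameter, 12 mm high stands on it. The 10 saw teeth stand on this face along the rim (78 to 100 mm from the axis), 12 mm high, tops 64 mm above the bench.
- peg0 (a point): Centre of the top of one of the five identical black upright finger pegs on the wheel, each 16 mm in diameter and 35 mm tall, 60 mm from the axis and 72 degrees apart. Peg tops are 87 mm above the bench, the disc 52 mm. They turn with the wheel; about 2.5 N on a peg moves it.
- peg1 (a point): Centre of the top of one of the five identical black upright finger pegs on the wheel, each 16 mm in diameter and 35 mm tall, 60 mm from the axis and 72 degrees apart. Peg tops are 87 mm above the bench, the disc 52 mm. They turn with the wheel; about 2.5 N on a peg moves it.
- peg2 (a point): Centre of the top of one of the five identical black upright finger pegs on the wheel, each 16 mm in diameter and 35 mm tall, 60 mm from the axis and 72 degrees apart. Peg tops are 87 mm above the bench, the disc 52 mm. They turn with the wheel; about 2.5 N on a peg moves it.
- peg3 (a point): Centre of the top of one of the five identical black upright finger pegs on the wheel, each 16 mm in diameter and 35 mm tall, 60 mm from the axis and 72 degrees apart. Peg tops are 87 mm above the bench, the disc 52 mm. They turn with the wheel; about 2.5 N on a peg moves it.
- peg4 (a point): Centre of the top of one of the five identical black upright finger pegs on the wheel, each 16 mm in diameter and 35 mm tall, 60 mm from the axis and 72 degrees apart. Peg tops are 87 mm above the bench, the disc 52 mm. They turn with the wheel; about 2.5 N on a peg moves it.
- jar: Loose clear specimen jar, 44 mm in diameter, 60 mm tall, white cap; origin at the centre of its underside. Leave alone.
- reagent: Loose amber bottle, 48 mm in diameter, 95 mm tall, black cap; origin at the centre of its underside. Leave alone.
- mailer: Loose white plastic slide box, 85 x 34 x 22 mm, long side along its x; origin at the centre of its underside. Leave alone.

How it is judged:
By the outcome, as a careful person would: the job done as asked, in the order asked, and still so for the second after the job is handed in, with the robot touching nothing.
It also fails if it takes over 56 s, if anything falls off the work surface, if the arm or the gripper's body presses on something with over 40 N, if the wrist force passes 120 N, or if a joint passes its speed limit or range.

ROBOT

A 7-joint arm with a two-finger parallel gripper is mounted at the origin on the work surface. World frame = base frame: x ahead of the robot, y to its left, z up, the work surface at z = 0. Lengths are in m, angles in rad, forces in N, time in s.
With the tool pointing down it reaches from about 0.425 to 0.875 m from the base axis. Payload 4.7 kg.
Tool frame: the origin (TCP) lies at the very end of the fingers, on their centre line; the grasp point (between the pads) lies 19 mm behind it; z points along the fingers, y is the line along which they close (so a half turn about z gives the same grasp; the last joint's range is limited). The gripper opens to 87 mm and grips with 3 to 60 N. Pads are 19 mm wide; open, the fingers measure 117 mm over their backs; the gripper's body (75 mm by 190 mm) begins 51 mm behind the grasp point.
Start: joints at [1.143, 0.321, -0.07, 1.45, 0.023, 1.371, -0.057], TCP at [0.278, -0.588, 0.223] pointing down, gripper open.
Joint ranges: [-2.86, 2.86], [-0.3, 2.09], [-1.38, 1.24], [0.06, 2.45], [-1.56, 4.7], [0.09, 2.05], [-2.69, 2.69]. Speed limits (rad/s): [2.57, 2.57, 3.14, 3.14, 3.14, 3.14, 3.14].

INTERFACE

Orientations are given as a rotation vector (axis times angle).
In Python, from bench import get_state, get_image, get_calibration, close_job gives the robot as it stands.
- The arm moves only by the shell command python3 -m crank 'ROWS' [FORCE]. ROWS is JSON, a list of rows, each a list of 5 numbers: the opening, from 0 (shut) to 1 (fully open), then the shift along the world's x, y, z in units of 0.2 m (1.0 is 0.2 m), then the turn about the world's z in units of 2 pi rad (1.0 is 2 pi rad). A call has 1 to 5 rows; each row is the pose to reach, as a shift and turn from the pose commanded when the call began, turning the shorter way round; what a row does not reach only later rows make up. A row lasts 1/8 s, in which the tool goes at most 62.5 mm and 10.7 degrees, less where a joint would pass 70% of its speed; a pose out of reach is approached as far as the arm can. A call with a number of a shift or a turn outside -1 to 1 is refused whole. A call with a gripper value outside its range is refused whole. The fingers move at their own pace and stop on an object; FORCE is the grip in N (left out, the last holds). Time passes only in rows, so rows that repeat a pose let the fingers close. It gives the time, the measured TCP pose, the force, the opening and the grip force at its end, in the units of the state.
- get_state(): the state, without advancing time (a new reading comes with each control period).
- get_image(name): name is "side" or "top" or "wrist"; returns the picture (420x560x3 uint8, red, green, blue); there is no depth.
- get_calibration(name): a dict with "fovy" (degrees; the focal length in pixels is half the picture's height over the tangent of half this angle, whatever the lens; pixels are square), "cx", "cy" (the principal point, pixels), "R" (3x3) and "t" (3): a world point X has camera coordinates R X + t. Camera axes: x right, y down, z forward; pixel columns grow to the right and rows downward; lengths in m; the calibration is good to about 2 mm. A picture is of the moment at which its call begins: read the wrist's pose just before it. get_calibration takes no time and is no camera call; for the wrist camera it gives the pose at the moment of the call.
- close_job(): hands the job in; it is judged then, once.
The state is a dict: "time": time; "joint_positions": joint angles; "qd": joint speeds; "joint_torque": joint torques, N m; "position": TCP position; "tool_rot": TCP orientation; "ft_force": force on the tool from outside, world axes, zero at the start; "torque": the same for the moment, N m; "grip_width": opening from 0.0 (shut) to 1.0 (fully open); "grip_force": force on a finger pad.
Only numpy, scipy, OpenCV 4.12 (cv2) and the standard library are available. Lean on these libraries where they do the work, as an engineer would, in place of code of your own. Each camera call takes 0.05 s, during which the arm holds its last target. There are 200 camera calls.

## Working session

There is one attempt and no reset: what is moved stays moved. The work goes in short steps, Python scripts to look and compute and a shell command to move; the robot and the scene stay as the last step left them, time stands still between calls to the robot, and variables do not carry over. Pictures are saved under pics/ and viewed, at most 10 in all, crops included, and the job is handed in when it is done.

```bash
ls; mkdir -p pics
cat > h.py <<'E'
import numpy as np, cv2
from bench import get_state,get_image,get_calibration
def cam(n):
    c=get_calibration(n);f=210/np.tan(np.radians(c['fovy'])/2)
    return f,c['cx'],c['cy'],np.array(c['R']),np.array(c['t'])
def proj(n,X):
    f,cx,cy,R,t=cam(n);p=R@np.array(X)+t
    return np.array([cx+f*p[0]/p[2],cy+f*p[1]/p[2]])
def ray(n,uv):
    f,cx,cy,R,t=cam(n);d=R.T@np.array([(uv[0]-cx)/f,(uv[1]-cy)/f,1]);return -R.T@t,d
def plane(n,uv,z):
    o,d=ray(n,uv);return o+d*(z-o[2])/d[2]
E
python3 - <<'E'
from h import *
for n in ['side','top']:
    im=get_image(n);cv2.imwrite(f'pics/{n}0.png',im[:,:,::-1])
    print(n,[np.round(x,3) for x in cam(n)], np.round(ray(n,(280,210))[0],3))
s=get_state();print(s['time'],s['position'],s['tool_rot'],s['ft_force'],s['grip_width'])
E
```

```text
pics
side [np.float64(476.57), np.float64(281.235), np.float64(213.947), array([[-0.785, -0.62 ,  0.009],
       [-0.396,  0.49 , -0.777],
       [ 0.477, -0.613, -0.629]]), array([0.457, 0.325, 0.654])] [0.175 0.525 0.66 ]
top [np.float64(414.959), np.float64(275.801), np.float64(214.952), array([[ 0.027, -1.   , -0.004],
       [-0.981, -0.026, -0.191],
       [ 0.19 ,  0.009, -0.982]]), array([-0.006,  0.6  ,  0.801])] [0.437 0.002 0.901]
0.1 [ 0.27765836 -0.58716312  0.22156245] [-3.06362882e+00 -6.88050690e-01  7.54254045e-04] [ 0.13041226  0.12365708 -0.30175668] 0.9980234993173333
```

View pics/side0.png

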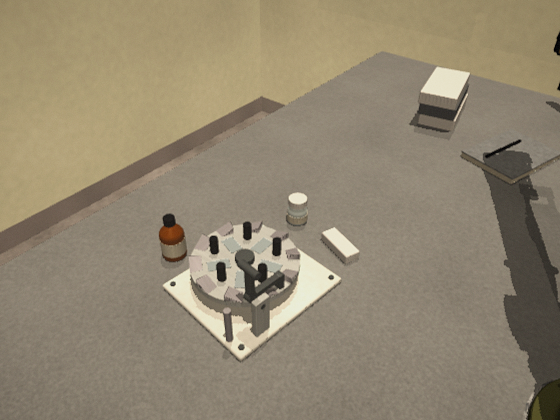

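View pics/top0.png

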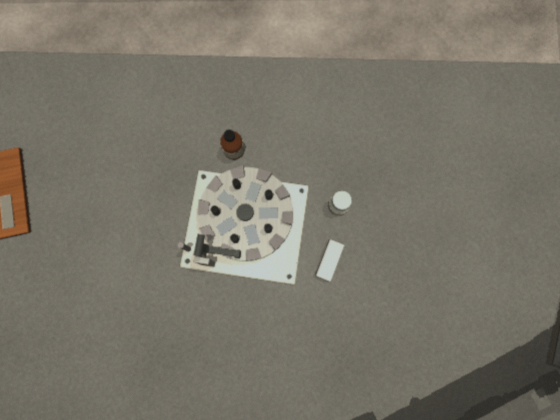

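The top view shows the plate with corners at about (198,172), (308,184), (296,282) and (182,268), the hub at (245,212), and the thumb bar at (201,246) with its arm running right to (240,253). The pegs are at (236,184), (268,195), (268,228), (235,238) and (215,210). The bottle (232,142), jar (341,203) and slide box (330,260) all stand clear of the pawl side. Next I'll measure the frame.

```bash
cat > m.py <<'E'
from h import *
from scipy.optimize import least_squares
im=get_image('top')
hsv=cv2.cvtColor(im,cv2.COLOR_RGB2HSV)
m=((hsv[...,2]>170)).astype(np.uint8); m[:150]=0;m[300:]=0;m[:,:170]=0;m[:,312:]=0
m=cv2.morphologyEx(m,cv2.MORPH_CLOSE,np.ones((3,3)))
c=max(cv2.findContours(m,0,2)[0],key=cv2.contourArea)
q=cv2.approxPolyDP(cv2.convexHull(c),8,True)[:,0]
P=np.array([plane('top',p,.012)[:2] for p in q]);print(q.tolist(),P.round(4).tolist(),np.linalg.norm(P-np.roll(P,1,0),axis=1).round(3))
# small dark blobs
d=(im.max(2)<45).astype(np.uint8); d[:,:170]=0;d[:165]=0;d[290:]=0;d[:,312:]=0
n,l,st,ce=cv2.connectedComponentsWithStats(d)
for i in range(1,n):
    if st[i,4]>8: print(st[i].tolist(),ce[i].round(1), 'z87',plane('top',ce[i],.08)[:2].round(4))
big=cv2.resize(im[150:300,165:325],None,fx=5,fy=5,interpolation=cv2.INTER_CUBIC)[:600*5]
cv2.imwrite('pics/top_c.png',cv2.resize(big,(640,600))[:,:,::-1])
s=get_image('side')[190:370,150:360];cv2.imwrite('pics/side_c.png',cv2.resize(s,(700,600),interpolation=cv2.INTER_CUBIC)[:,:,::-1])
E
python3 m.py
```

```text
[[199, 171], [253, 168], [307, 186], [293, 283], [181, 266]] [[0.7046, 0.184], [0.7146, 0.0639], [0.6763, -0.0571], [0.4636, -0.0303], [0.493, 0.2093]] [0.213 0.121 0.127 0.214 0.241]
[234, 180, 6, 9, 41] [236.4 183.9] z87 [0.6587 0.0919]
[266, 191, 6, 8, 38] [268.4 194.6] z87 [0.6379 0.0256]
[212, 207, 8, 8, 39] [215.2 210.5] z87 [0.602  0.1321]
[232, 235, 6, 7, 20] [234.7 238.2] z87 [0.5468 0.0901]
[202, 245, 6, 9, 36] [204.  248.5] z87 [0.5244 0.1502]
```

View pics/top_c.png

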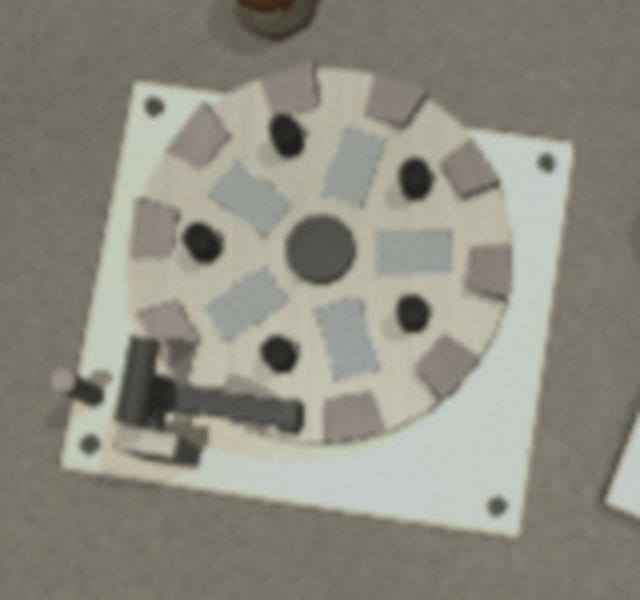

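The zoomed view shows the thumb bar centre at about crop (137,380), the arm running to (300,415), the hub at (320,249) and the tooth faces on their clockwise ends. Next I'll compute the frame, the tooth phase and the pawl points.

```bash
cat > f.py <<'E'
from h import *
T=lambda p,z:plane('top',(p[0]/4+165-.4,p[1]/4+150-.4),z)[:2]
C=[T(p,.012) for p in [(63,468),(520,535),(572,142),(135,82)]] # (-x+y),(-x-y),(+x-y),(+x+y)
L=np.array([[-130,125],[-130,-125],[90,-125],[90,125]])/1000
a=np.array(C);am=a-a.mean(0);lm=L-L.mean(0)
yaw=np.arctan2((lm[:,0]*am[:,1]-lm[:,1]*am[:,0]).sum(),(lm*am).sum())
R=np.array([[np.cos(yaw),-np.sin(yaw)],[np.sin(yaw),np.cos(yaw)]])
o1=a.mean(0)-R@L.mean(0)
hub=T((320,249),.064)
print('yaw',np.degrees(yaw),'o plate',o1.round(4),'hub',hub.round(4),'res',(am-lm@R.T).round(4).tolist())
o=(o1+hub)/2
F=lambda w:(R.T@(np.array(w)-o)*1000).round(1)
print('bar',F(T((137,380),.140)),'armend',F(T((302,415),.083)))
for p in [(287,133),(415,177),(412,312),(279,352),(202,243)]:
    f=F(T(p,.080));print('peg',f,np.hypot(*f).round(1),np.degrees(np.arctan2(f[1],f[0])).round(1))
for p in [(427,95),(402,125),(498,182),(472,196),(318,62),(317,98),(210,107),(228,130)]:
    f=F(T(p,.064));g=np.degrees(np.arctan2(f[1],f[0]));print('face',f,np.hypot(*f).round(1),g.round(1),(g%36).round(1))
E
python3 f.py; cat > /dev/null
```

```text
yaw -6.628826856983937 o plate [0.6048 0.0737] hub [0.604 0.074] res [[0.0016, -0.0023], [0.0018, 0.0018], [-0.0014, 0.0024], [-0.002, -0.0019]]
bar [-87.6  65.7] armend [-87.8  -6.3]
peg [54.  24.5] 59.3 24.4
peg [ 40.3 -43.7] 59.4 -47.3
peg [-28.7 -52.3] 59.7 -118.8
peg [-58.1  10.4] 59.0 169.9
peg [-8.8 57.9] 58.6 98.6
face [ 88.8 -42.6] 98.5 -25.6 10.4
face [ 70.9 -32. ] 77.8 -24.3 11.7
face [ 47.7 -85.8] 98.2 -60.9 11.1
face [ 38.4 -73.5] 82.9 -62.4 9.6
face [98.6 16.8] 100.0 9.7 9.7
face [79.1 14.3] 80.4 10.2 10.2
face [66.3 69. ] 95.7 46.1 10.1
face [55.4 57.6] 79.9 46.1 10.1
```

View pics/side_c.png

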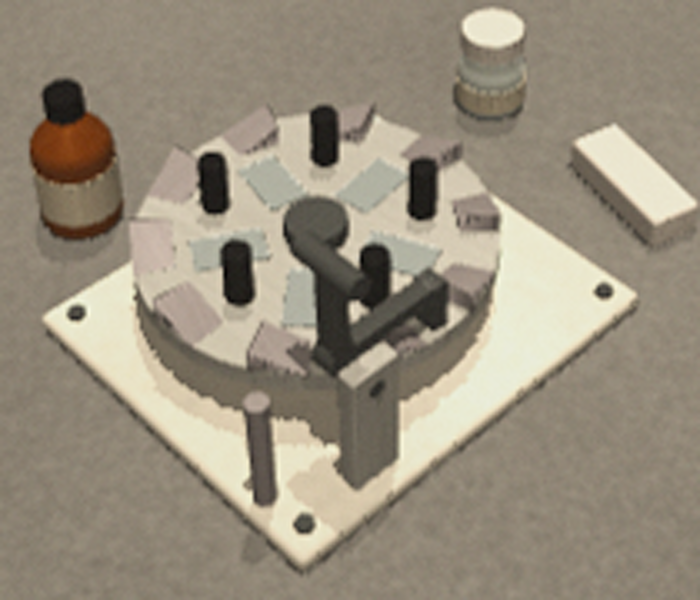

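The side crop shows the pawl down: bar at crop (345,265), nose at (432,300), post at (370,420) and stop pin at (258,450). The peg radii come out at 59–60 mm, and the bar and arm end match the given sizes. The tooth phase puts the wheel at about -0.125, so it needs about 37° to reach the middle of the next notch. I'm moving to the bar now with the gripper shut.

```bash
python3 -m crank '[[0,0.2,0.2,0,-0.018],[0,0.4,0.4,0,-0.036],[0,0.6,0.6,0,-0.054],[0,0.8,0.8,0,-0.072],[0,1,1,0,-0.089]]' 10
python3 -m crank '[[0,0,0.25,0,0],[0,0,0.5,0,0],[0,0,0.75,0,0],[0,0,1,0,0]]'
python3 -m crank '[[0,0.05,0.25,0,0],[0,0.1,0.5,0,0],[0,0.15,0.75,0,0],[0,0.2,1,0,0]]'
python3 -m crank '[[0,0,0.25,0,0],[0,0,0.455,0,0],[0,0,0.455,0,0]]'
```

```text
time: 0.82
position: [0.4789, -0.3862, 0.2225]
tool_rot: [3.136, -0.19, -0.0]
ft_force: [-0.0, -0.4, -1.1]
grip_width: 0.518
grip_force: 0.0
time: 1.32
position: [0.4777, -0.1859, 0.2225]
tool_rot: [3.136, -0.184, -0.0]
ft_force: [0.8, -0.2, 1.1]
grip_width: 0.06
grip_force: 0.0
time: 1.82
position: [0.518, 0.0139, 0.2227]
tool_rot: [3.136, -0.185, 0.001]
ft_force: [0.9, -0.0, 0.3]
grip_width: 0.003
grip_force: 0.0
time: 2.2
position: [0.5171, 0.1079, 0.2227]
tool_rot: [-3.135, 0.173, 0.0]
ft_force: [-0.3, -0.5, 0.7]
grip_width: 0.007
grip_force: 0.0
```

```bash
python3 -m crank '[[0,0.005,-0.02,-0.25,0],[0,0.005,-0.02,-0.5,0],[0,0.005,-0.02,-0.53,0],[0,0.005,-0.02,-0.53,0]]'
python3 -m crank '[[0,0.005,0.05,0,0],[0,0.011,0.1,0,0],[0,0.017,0.15,0,0],[0,0.02,0.18,0,0],[0,0.023,0.2,0,0]]'
```

```text
time: 2.7
position: [0.5196, 0.0989, 0.1175]
tool_rot: [-3.136, 0.186, -0.001]
ft_force: [0.6, 0.4, 0.3]
grip_width: 0.007
grip_force: 0.0
time: 3.32
position: [0.5235, 0.1397, 0.1167]
tool_rot: [3.136, -0.184, -0.0]
ft_force: [0.8, -1.5, -0.0]
grip_width: 0.002
grip_force: 0.4
```

```bash
python3 -m crank '[[0,0.005,0.045,0,0],[0,0.01,0.085,0,0],[0,0.014,0.12,0,0],[0,0.018,0.15,0,0],[0,0.018,0.15,0,0]]'; python3 -c "
from h import *
im=get_image('side')[150:330,150:360];cv2.imwrite('pics/s1.png',cv2.resize(im,(700,600))[:,:,::-1])"
```

```text
time: 3.95
position: [0.527, 0.1703, 0.1166]
tool_rot: [-3.136, 0.182, 0.0]
ft_force: [-0.2, -0.3, 0.0]
grip_width: 0.006
grip_force: 0.0
```

View pics/s1.png

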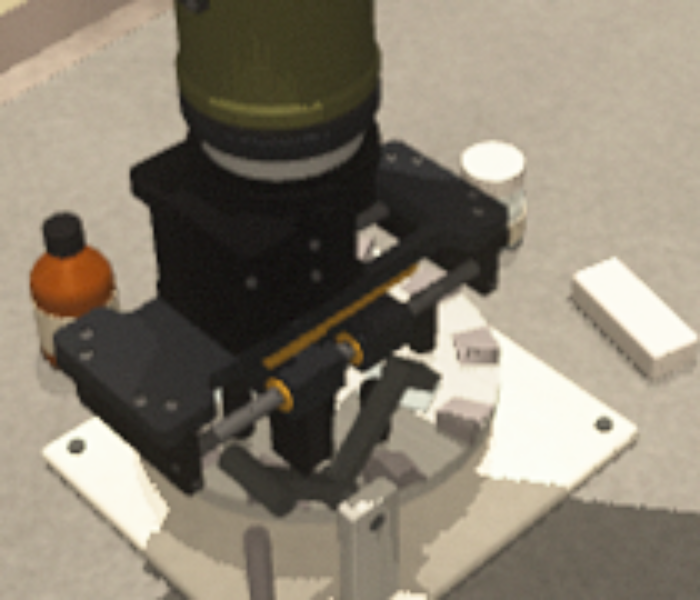

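The side view shows the bar at crop (255,480), now ahead of the fingertip, and the arm raised with its nose at (430,375). The pawl has gone over its tipping point. I'm lifting away and moving over to the far peg.

```bash
python3 -m crank '[[0,0,0,0.25,0],[0,0,0,0.5,0],[0,0.2,-0.06,0.5,0],[0,0.45,-0.15,0.5,0],[0,0.7,-0.24,0.5,0]]'; python3 -m crank '[[0,0,0,-0.2,0],[0,0,0,-0.2,0]]'
cat > look.py <<'E'
from h import *
import sys
im=get_image('side')[150:330,150:360];cv2.imwrite(f'pics/{sys.argv[1]}.png',cv2.resize(im,(700,600))[:,:,::-1])
R=np.array([[.9933,.1154],[-.1154,.9933]]);o=np.array([.6044,.0739])
print('tcp feeder',(R.T@(get_state()['position'][:2]-o)*1000).round(1))
E
python3 look.py s2
```

```text
time: 4.62
position: [0.6687, 0.1202, 0.217]
tool_rot: [3.135, -0.185, 0.001]
ft_force: [-0.3, 0.1, 1.7]
grip_width: 0.006
grip_force: 0.0
time: 4.88
position: [0.665, 0.1201, 0.1725]
tool_rot: [3.134, -0.186, -0.012]
ft_force: [-0.9, 0.6, 0.7]
grip_width: 0.004
grip_force: 0.0
tcp feeder [55.6 54. ]
```

View pics/s2.png

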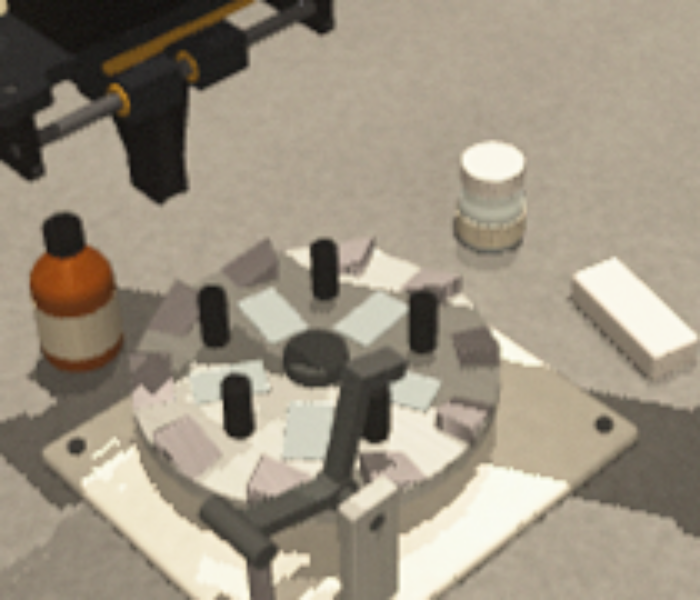

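The picture shows the pawl thrown back, with its bar on the stop pin at crop (240,530) and the nose up at (375,365). The wheel is unmoved and the finger is above the far peg. I'm going down beside that peg.

```bash
python3 -m crank '[[0,0.005,0.025,-0.15,0],[0,0.005,0.025,-0.3,0],[0,0.005,0.025,-0.45,0],[0,0.005,0.025,-0.51,0],[0,0.005,0.025,-0.51,0]]'; python3 -m crank '[[0,0,-0.02,0,0],[0,0,-0.04,0,0],[0,-0.005,-0.055,0,0],[0,-0.005,-0.07,0,0],[0,-0.005,-0.07,0,0]]';python3 look.py s3
```

```text
time: 5.55
position: [0.6681, 0.1267, 0.0755]
tool_rot: [3.136, -0.184, 0.001]
ft_force: [-0.0, -0.2, -0.1]
grip_width: 0.007
grip_force: 0.0
time: 6.18
position: [0.6672, 0.1121, 0.0747]
tool_rot: [3.136, -0.185, 0.0]
ft_force: [0.6, 0.8, -0.4]
grip_width: 0.003
grip_force: 0.0
tcp feeder [57.9 45.3]
```

```bash
python3 -m crank '[[0,-0.003,-0.025,0,0],[0,-0.006,-0.05,0,0],[0,-0.009,-0.075,0,0],[0,-0.012,-0.1,0,0],[0,-0.012,-0.1,0,0]]';cat > pegs.py <<'E'
from h import *
R=np.array([[.9933,.1154],[-.1154,.9933]]);o=np.array([.6044,.0739])
print('tcp feeder',(R.T@(get_state()['position'][:2]-o)*1000).round(1))
for n in ['side','top']:
    im=get_image(n);d=(im.max(2)<40).astype(np.uint8)
    _,l,st,ce=cv2.connectedComponentsWithStats(d)
    for i in range(1,len(st)):
        if 12<st[i,4]<150:
            w=plane(n,ce[i],.07)[:2]; f=R.T@(w-o)*1000
            if 45<np.hypot(*f)<75:print(n,st[i,4],f.round(1),np.hypot(*f).round(1),'ang72',(np.degrees(np.arctan2(f[1],f[0]))%72).round(1))
E
python3 pegs.py
```

```text
time: 6.85
position: [0.6656, 0.0929, 0.0752]
tool_rot: [-3.135, 0.184, -0.003]
ft_force: [2.2, 1.9, 1.6]
grip_width: 0.001
grip_force: 1.1
tcp feeder [58.6 25.9]
side 113 [ 26.4 -50.5] 57.0 ang72 9.6
side 130 [-42.7 -36.1] 56.0 ang72 4.2
side 125 [13.5 63.4] 64.8 ang72 5.9
side 16 [-43.7  35.3] 56.1 ang72 69.0
```

```bash
python3 -m crank '[[0,-0.003,-0.025,0,0],[0,-0.006,-0.05,0,0],[0,-0.008,-0.07,0,0],[0,-0.01,-0.084,0,0],[0,-0.01,-0.084,0,0]]';python3 pegs.py
python3 - <<'E'
from h import *
import h
R=np.array([[.9933,.1154],[-.1154,.9933]]);o=np.array([.6044,.0739])
im=cv2.imread('pics/side0.png');d=(im.max(2)<40).astype(np.uint8)
_,l,st,ce=cv2.connectedComponentsWithStats(d)
for i in range(1,len(st)):
    if 12<st[i,4]<150:
        f=R.T@(plane('side',ce[i],.07)[:2]-o)*1000
        if 45<np.hypot(*f)<75:print('init',st[i,4],f.round(1),(np.degrees(np.arctan2(f[1],f[0]))%72).round(1))
E
```

```text
time: 7.58
position: [0.6621, 0.0745, 0.0743]
tool_rot: [3.135, -0.185, -0.002]
ft_force: [1.1, 0.5, 0.5]
grip_width: 0.005
grip_force: 0.5
tcp feeder [57.3  7.3]
side 112 [  8.3 -55.2] 55.8 ang72 62.5
side 120 [31.6 56.6] 64.9 ang72 60.8
side 90 [-55.7 -16.8] 58.2 ang72 52.8
side 111 [-39.9  50.1] 64.0 ang72 56.5
init 105 [ 41.8 -38.8] 29.2
init 118 [55.5 30.4] 28.7
init 114 [-27.3 -47.5] 24.1
init 118 [-7.  64.8] 24.2
init 99 [-56.5  14.5] 21.6
```

The side pegs, corrected by their offset in the first image, say the wheel has turned about 37.7°, so it's at about 0.53, mid-notch. I'm backing off, lifting, and moving over the pawl.

```bash
python3 -m crank '[[0,0.005,0.05,0,0],[0,0.005,0.05,0.2,0],[0,0.005,0.05,0.45,0],[0,0.005,0.05,0.7,0],[0,0.005,0.05,0.7,0]]'; python3 pegs.py; python3 -m crank '[[0,-0.2,0.12,0,0],[0,-0.45,0.27,0,0],[0,-0.68,0.42,0,0],[0,-0.68,0.42,0,0]]';python3 pegs.py; python3 look.py s4
```

```text
time: 8.3
position: [0.6659, 0.0869, 0.2198]
tool_rot: [-3.135, 0.183, -0.012]
ft_force: [0.2, 0.7, -0.0]
grip_width: 0.005
grip_force: 0.0
tcp feeder [59.6 20. ]
side 118 [60.9 -8.2] 61.5 ang72 64.3
side 108 [  8.  -55.2] 55.8 ang72 62.3
side 111 [30.5 57.4] 65.0 ang72 62.0
side 88 [-55.7 -17. ] 58.2 ang72 53.0
side 107 [-40.7  50.7] 65.0 ang72 56.7
time: 8.9
position: [0.5231, 0.173, 0.2131]
tool_rot: [3.135, -0.173, -0.006]
ft_force: [0.8, -0.2, 0.8]
grip_width: 0.007
grip_force: 0.0
tcp feeder [-92.2  89.1]
side 63 [  4.8 -51.6] 51.8 ang72 59.3
side 87 [31.1 57.3] 65.2 ang72 61.5
side 31 [-59.5 -14. ] 61.1 ang72 49.3
side 111 [-39.3  49.4] 63.2 ang72 56.5
top 36 [29.3 52.4] 60.1 ang72 60.8
tcp feeder [-87.1  85.1]
```

View pics/s4.png

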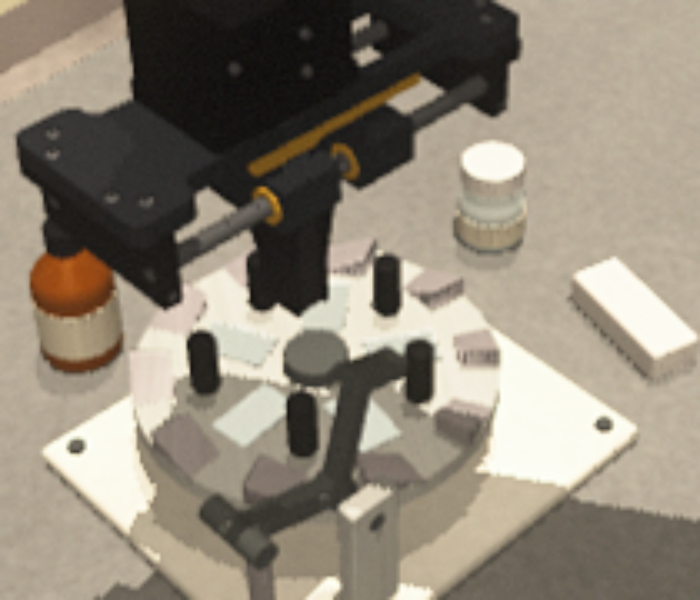

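The pawl is still thrown back, with its nose at crop (380,365) and bar at (240,530). The finger is above the gap between arm and bar. I'm descending and pushing the arm towards -y.

```bash
python3 -m crank '[[0,0,0,-0.2,0],[0,0,0,-0.4,0],[0,0,0,-0.485,0],[0,0,0,-0.485,0]]'; python3 -m crank '[[0,-0.006,-0.05,0,0],[0,-0.011,-0.09,0,0],[0,-0.015,-0.13,0,0],[0,-0.02,-0.17,0,0],[0,-0.024,-0.21,0,0]]';python3 -m crank '[[0,-0.003,-0.03,0,0],[0,-0.007,-0.06,0,0],[0,-0.01,-0.09,0,0],[0,-0.01,-0.09,0,0]]';python3 look.py s5
```

```text
time: 9.55
position: [0.5275, 0.1687, 0.1163]
tool_rot: [3.136, -0.186, -0.005]
ft_force: [-0.3, -0.0, -0.4]
grip_width: 0.008
grip_force: 0.0
time: 10.18
position: [0.5229, 0.1268, 0.1178]
tool_rot: [3.136, -0.185, 0.0]
ft_force: [0.5, -0.3, -0.2]
grip_width: 0.002
grip_force: 0.2
time: 10.68
position: [0.5209, 0.1088, 0.1175]
tool_rot: [3.136, -0.186, -0.0]
ft_force: [0.8, 0.8, 0.3]
grip_width: 0.003
grip_force: 0.0
tcp feeder [-87.1  25.6]
```

View pics/s5.png

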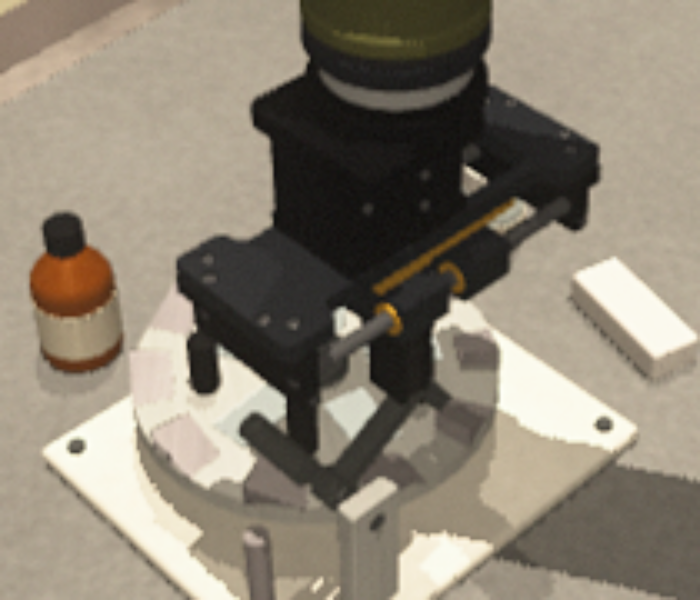

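The bar is at crop (275,445) with the finger against the arm at (405,400), so the pawl is near its tipping point. I'll push on a little further.

```bash
python3 -m crank '[[0,-0.004,-0.03,0,0],[0,-0.007,-0.06,0,0],[0,-0.01,-0.09,0,0],[0,-0.014,-0.12,0,0],[0,-0.014,-0.12,0,0]]'; python3 -m crank '[[0,0,0,0.15,0],[0,0,0,0.35,0],[0,0,-0.2,0.5,0],[0,0,-0.45,0.5,0],[0,0,-0.7,0.5,0]]';python3 -m crank '[[0,0,-0.3,0,0],[0,0,-0.6,0,0],[0,0,-0.9,0,0],[0,0,-0.9,0,0]]';python3 pegs.py; python3 look.py s6
python3 - <<'E'
from h import *
c=get_image('top')[150:300,165:325];cv2.imwrite('pics/t6.png',np.hstack([cv2.resize(c,(400,375),interpolation=2)[:,:,::-1],cv2.resize(cv2.imread('pics/s6.png'),(400,375))]))
E
```

```text
time: 11.35
position: [0.5181, 0.0848, 0.1176]
tool_rot: [3.136, -0.186, -0.0]
ft_force: [-0.4, 0.2, -0.3]
grip_width: 0.006
grip_force: 0.0
time: 11.98
position: [0.5184, -0.0555, 0.2183]
tool_rot: [3.136, -0.183, 0.003]
ft_force: [-0.2, -0.7, -0.4]
grip_width: 0.006
grip_force: 0.0
time: 12.48
position: [0.5164, -0.2409, 0.2169]
tool_rot: [3.133, -0.199, -0.002]
ft_force: [-0.9, -0.6, 0.1]
grip_width: 0.005
grip_force: 0.0
tcp feeder [ -51.1 -322.9]
side 98 [58.3 -6.2] 58.6 ang72 65.9
side 79 [  4.2 -51.8] 52.0 ang72 58.6
side 97 [30.1 57.6] 65.0 ang72 62.4
side 92 [-56.  -16.5] 58.4 ang72 52.5
side 94 [-41.4  52. ] 66.5 ang72 56.5
tcp feeder [ -50.  -314.9]
```

View pics/t6.png

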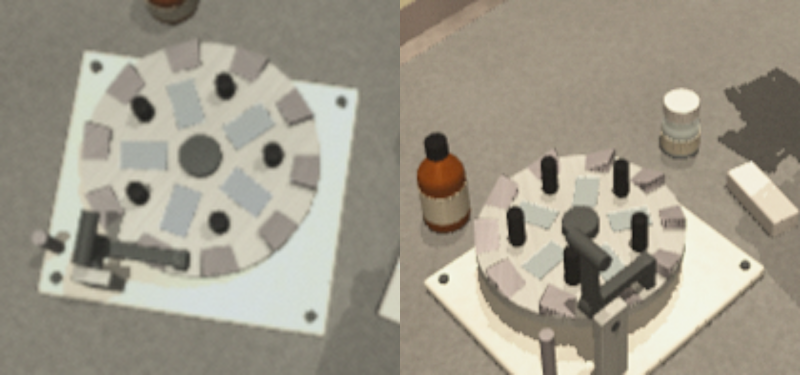

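The pawl is down again, with its bar in the same place, and the wheel is turned one notch. As a check, I'll compare the bar and arm position with the starting images.

Run:
```python
from h import *
R=np.array([[.9933,.1154],[-.1154,.9933]]);o=np.array([.6044,.0739])
for n in ['top','side']:
    a=cv2.imread(f'pics/{n}0.png');b=get_image(n)[:,:,::-1].copy()
    for nm,X in [('bar',[-88.5,65,138]),('nose',[-88.5,-3,78])]:
        w=o+R@np.array(X[:2])/1000;u,v=proj(n,[*w,X[2]/1000]).round().astype(int)
        h=9;t=a[v-h:v+h,u-h:u+h];r=cv2.matchTemplate(b[v-h-8:v+h+8,u-h-8:u+h+8],t,5)
        print(n,nm,(u,v),'shift',np.array(cv2.minMaxLoc(r)[3])-8,r.max().round(3))
    d=cv2.absdiff(a,b).max(2)
    cv2.imwrite('pics/x.png',d)
im=get_image('top');d=(im.max(2)<45).astype(np.uint8);d[:,:170]=0;d[:165]=0;d[290:]=0;d[:,312:]=0
_,l,st,ce=cv2.connectedComponentsWithStats(d)
for i in range(1,len(st)):
    if st[i,4]>15:
        f=R.T@(plane('top',ce[i],.08)[:2]-o)*1000;print(f.round(1),np.hypot(*f).round(1),(np.degrees(np.arctan2(f[1],f[0]))%72).round(1))
```

```text
top bar (np.int64(199), np.int64(245)) shift [0 0] 0.999
top nose (np.int64(239), np.int64(254)) shift [0 0] 0.979
side bar (np.int64(252), np.int64(269)) shift [0 0] 0.642
side nose (np.int64(283), np.int64(273)) shift [6 0] 0.774
[ 52.  -14.6] 54.0 56.3
[24.8 47.9] 53.9 62.6
[-87.5  66.3] 109.8 70.9
```

```bash
python3 -c "
from bench import close_job;print(close_job())"
```

```text
the job is handed in; nothing more can be done
None
```

The job is handed in: by the cameras the wheel is one notch back (about 37° clockwise), the pawl is down in the next notch, and the jar, bottle and slide box were never touched; the judge returned no verdict.

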